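# Close the compost caddy and take off its outer lid for a filter change

## Task

Put the old garlic bulb into the compost caddy, then close the caddy with its two lids, carried over nested as one piece by the wooden knob and set down gently until the inner lid sits fully home. The charcoal filter between the lids is due for a change, so let go and lift just the green outer lid straight up off the knob by its black collar, without disturbing the inner lid in the caddy. The program finishes while still holding the outer lid, level and still, at least 3 cm clear above the tip of the wooden knob; leave the caddy and everything else on the worktop where it stands.

Things in the scene. Friction and masses are not known exactly. Their poses are not given: they have to be found in the camera images.
- caddy: cream enamelled steel compost caddy: round open-topped pail 125 mm high, 134 mm wide inside at the rim (123 at the floor, floor 6 mm thick), 141 mm outside, loose, 0.9 kg; a wire bail handle is folded down against its own -x side, ears reach 81 mm from the axis. Origin: centre of its underside, z up; stands on the worktop, place and yaw vary
- caddy_rim (a point): centre of the caddy's mouth, level with the rim, 125 mm above the caddy's underside
- inner_lid: loose steel inner lid, 0.3 kg, starts flat on the worktop under the outer lid. From its underside: plug 129 mm wide, 14 mm deep (chamfered to 116) that enters the caddy; flange 147 mm wide from 14 to 18 mm that rests on the rim; black charcoal filter 103 mm wide up to 27 mm; round post up to 90 mm. Origin: centre of the plug's underside, z up; fully home it is 111 mm above the caddy's origin
- knob_top (a point): centre of the top of the wooden knob, 90 mm above the inner lid's origin. The 24 mm round knob stands 30 mm out of the outer lid's collar when the lids are nested; gripped and lifted, it carries both lids
- outer_lid: loose green outer lid with small vent holes, 0.15 kg: round cap 147 mm wide, 18 mm high, on its flat top a ribbed black collar round a central through hole of 28 mm. It only rests on the inner lid's flange, the 24 mm post standing through the hole. Origin: centre of its underside, z up; nested it is 18 mm above the inner lid's origin. It must rise 72 mm to clear the post
- collar_top (a point): centre of the top of the black collar, 42 mm above the outer lid's origin; the collar's 44 mm outside runs from 18 to 42 mm above that origin
- garlic: pale garlic bulb, 48 x 50 mm and 51 mm high, loose, standing on the worktop to the right of the rest. Origin: centre of its underside
- garlic_center (a point): middle of the garlic bulb, 25 mm above its underside; its widest part
- mug_b: green and white mug, 78 mm across, 101 mm high, bystander to leave alone; origin at the centre of its underside
- tape_roll: roll of masking tape lying flat, 104 mm across, 25 mm high, bystander to leave alone; origin at the centre of its underside
- salt_shaker: salt shaker, 44 mm across, 90 mm high, bystander to leave alone; origin at the centre of its underside
Mind the look-alikes: they are no part of the job. Leave any turquoise or yellow look-alike of the inner_lid alone. There is more than one size of the outer_lid; the job needs the smaller.

How it is judged:
By the outcome, as a careful person would: the job done as asked, in the order asked, and still so for the second after the job is handed in, while the arm keeps its last pose, push and grip.
It also fails if it takes over 67 s, if anything falls off the work surface, if the arm or the gripper's body presses on something with over 40 N, if the wrist force passes 120 N, or if a joint passes its speed limit or range.

## Robot

A 6-joint arm with a two-finger parallel gripper is mounted at the origin on a cart in front of the work surface, level with it; the furniture and walls round the work are solid. World frame = base frame: x ahead of the robot, y to its left, z up, the work surface at z = 0. Lengths are in m, angles in rad, forces in N, time in s.
With the tool pointing down it reaches from about 0.325 to 0.875 m from the base axis. Payload 4.4 kg.
Tool frame: the origin (TCP) lies midway between the tips of the shut fingers; the grasp point (between the pads) lies robot.hold_point_z behind it (robot.hold_point_z is the distance from the TCP to the grasp point, in m); z points along the fingers, y is the line along which they close (so a half turn about z gives the same grasp; the last joint's range is limited). The gripper opens to 85 mm and grips with 20 to 120 N. Pads are 22 mm wide; open, the fingers measure 114 mm over their backs; the gripper's body (76 mm by 85 mm) begins 54 mm behind the grasp point. The pads swing forward as they close: fully open they stand 13 mm farther back than shut.
Start: joints at [1.143, 0.207, 1.542, -0, 1.393, -0.15], TCP at [0.157, 0.553, 0.231] pointing down, gripper open.
Joint ranges: [-2.73, 2.73], [-0.86, 2.22], [0.23, 2.46], [-1.11, 4.25], [0.08, 2.63], [-2.82, 2.82]. Speed limits (rad/s): [2.79, 2.79, 3.14, 3.14, 3.14, 3.14].

## Interface

Orientations are given as a unit quaternion [x, y, z, w].
In Python, from plant import robot gives the robot as it stands. The module is installed in compiled form; this text tells all that it offers.
- The arm moves only by the tool arm_command, never from a script. Its argument "commands" is a list that holds one entry, the list of rows, each a list of 7 numbers: the opening, from 0 (shut) to 1 (fully open), then the shift along the tool's x, y, z scaled (see below), then the turn, a rotation vector about the tool's x, y, z scaled (see below). In form: [[[jaw, x, y, z, wx, wy, wz], ...]]. A call has 1 to 12 rows; each row shifts and turns the commanded pose from where the row before left it, along the tool's axes as they then stand; what a row does not reach is not made up. The controller multiplies each number of a shift by 1000 mm and each number of a turn by 45 degrees. A row lasts 1/8 s, in which the tool goes at most 62.5 mm and 10.7 degrees, less where a joint would pass 70% of its speed; a pose out of reach is approached as far as the arm can. A call with a number of a shift or a turn outside -1 to 1 is refused whole. A call with a gripper value outside its range is refused whole. The fingers move at their own pace and stop on an object; the grip force is fixed at half the most. Time passes only in rows, so rows that do not move let the fingers close. It gives the time, the measured TCP pose, the force, the opening and the grip force at its end, in the units of the state.
- robot.state(): the state, without advancing time (a new reading comes with each control period).
- robot.capture(name): name is "scene" or "top" or "wrist"; returns the picture (400x640x3 uint8, red, green, blue); there is no depth.
- robot.get_calibration(name): a dict with "camera_matrix" (3x3 intrinsics, pixels), "extrinsics" (4x4, takes a point from world to camera coordinates). Camera axes: x right, y up, looking along -z (the intrinsics and any distortion apply to the point x, -y, -z); pixel columns grow to the right and rows downward; lengths in m; the calibration is good to about 2 mm. A picture is of the moment at which its call begins: read the wrist's pose just before it. get_calibration takes no time and is no camera call; for the wrist camera it gives the pose at the moment of the call.
- robot.close_job(): hands the job in; it is judged then, once.
The state is a dict: "time": time; "joints": joint angles; "dq": joint speeds; "joint_torque": joint torques, N m; "ee_pos": TCP position; "tool_rot": TCP orientation; "wrist_force": force on the tool from outside, world axes, zero at the start; "torque": the same for the moment, N m; "opening": finger opening in m; "grasp_force": force on a finger pad.
Only numpy, scipy, OpenCV 4.12 (cv2) and the standard library are available. Lean on these libraries where they do the work, as an engineer would, in place of code of your own. Each camera call takes 0.05 s, during which the arm holds its last target. There are 200 camera calls.

## Working session

There is one attempt and no reset: what is moved stays moved. The work goes in short steps, Python scripts to look and compute and a tool call to move; the robot and the scene stay as the last step left them, time stands still between calls to the robot, and variables do not carry over. Pictures are saved under pics/ and viewed, at most 10 in all, crops included, and the job is handed in when it is done.

Besides the shell and the picture viewer there is one more tool, called in YAML: its name, and indented under it one key for each argument. arm_command: Moves the arm, as the interface text tells. Shifts and turns lie within -1 to 1; 1 stands for 1000 mm of shift or 45 degrees of turn. Its arguments: {"type":"object","properties":{"commands":{"type":"array"}},"required":["commands"]}

```bash
mkdir -p pics; cat > h.py <<'E'
from plant import robot
import numpy as np, cv2
def ray(name,u,v,z,cal=None):
    c=cal or robot.get_calibration(name); K=np.array(c["camera_matrix"]);E=np.array(c["extrinsics"])
    d=np.linalg.inv(K)@[u,v,1]; d=np.array([d[0],-d[1],-d[2]])
    R=E[:3,:3];o=-R.T@E[:3,3];w=R.T@d
    return o+w*(z-o[2])/w[2]
def proj(name,p):
    c=robot.get_calibration(name); K=np.array(c["camera_matrix"]);E=np.array(c["extrinsics"])
    q=E[:3,:3]@np.array(p)+E[:3,3]; q=K@[q[0],-q[1],-q[2]]; return q[:2]/q[2]
def snap(name,f,crop=None,s=1):
    im=robot.capture(name)[:,:,::-1]
    if crop: x0,y0,x1,y1=crop; im=im[y0:y1,x0:x1]
    cv2.imwrite("pics/"+f,cv2.resize(np.ascontiguousarray(im),None,fx=s,fy=s,interpolation=2))
E
python3 - <<'E'
from h import *
print(robot.state(),robot.hold_point_z)
snap("top","t1.png",s=1.25);snap("scene","s1.png",s=1.25)
print(robot.get_calibration("top"))
print(robot.get_calibration("scene"))
E
```

```text
{'time': 0.0, 'joints': array([ 1.14351044e+00,  2.07431385e-01,  1.54299786e+00, -1.37229537e-05,
        1.39351217e+00, -1.50496115e-01]), 'dq': array([ 9.66190520e-05,  6.59111132e-04, -1.47296033e-03, -1.33270054e-03,
       -1.30535353e-03, -7.76590195e-04]), 'joint_torque': array([-5.66508497e-04, -3.83018732e+01, -2.91600770e+01, -3.85067142e-04,
        1.04283038e-02, -1.20753549e-05]), 'ee_pos': array([0.15681496, 0.55239099, 0.2300985 ]), 'tool_rot': array([ 1.37952222e-01,  9.90438189e-01, -1.12763901e-03, -3.28096010e-04]), 'wrist_force': array([0.91505272, 0.01467577, 0.2244557 ]), 'torque': array([-0.00339006, -0.05486536, -0.03206698]), 'grasp_force': 0.0, 'opening': 0.08517229335211397} 0.0187
{'camera_matrix': array([[467.13886474,   0.        , 308.80522828],
       [  0.        , 467.13886474, 204.46243372],
       [  0.        ,   0.        ,   1.        ]]), 'extrinsics': array([[ 0.00864963, -0.99772027,  0.06692864,  0.04685691],
       [ 0.99028688,  0.0178351 ,  0.13789055, -0.60369134],
       [-0.13876988,  0.06508585,  0.98818356, -1.50091442],
       [ 0.        ,  0.        ,  0.        ,  1.        ]])}
{'camera_matrix': array([[392.44114652,   0.        , 319.37463635],
       [  0.        , 392.44114652, 194.07120368],
       [  0.        ,   0.        ,   1.        ]]), 'extrinsics': array([[ 0.64260918, -0.76612617, -0.01020512, -0.35974261],
       [ 0.37826752,  0.30564303,  0.87378259, -0.34890672],
       [-0.66630858, -0.56536098,  0.48620966, -0.74322084],
       [ 0.        ,  0.        ,  0.        ,  1.        ]])}
```

View pics/t1.png

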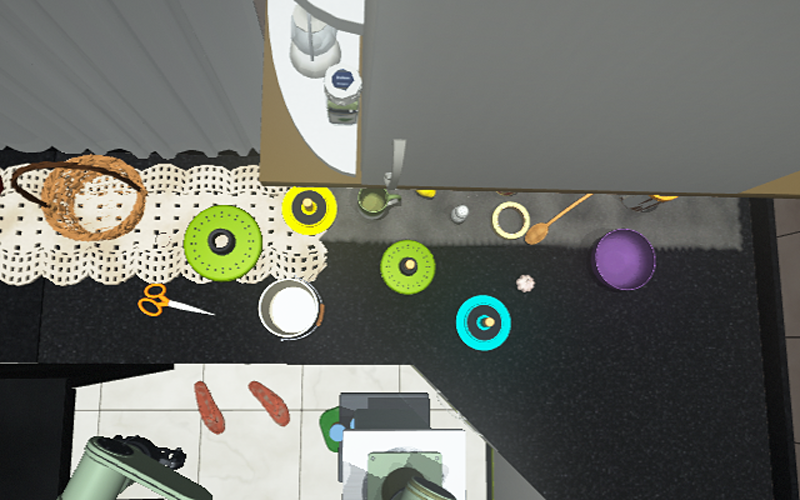

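View pics/s1.png

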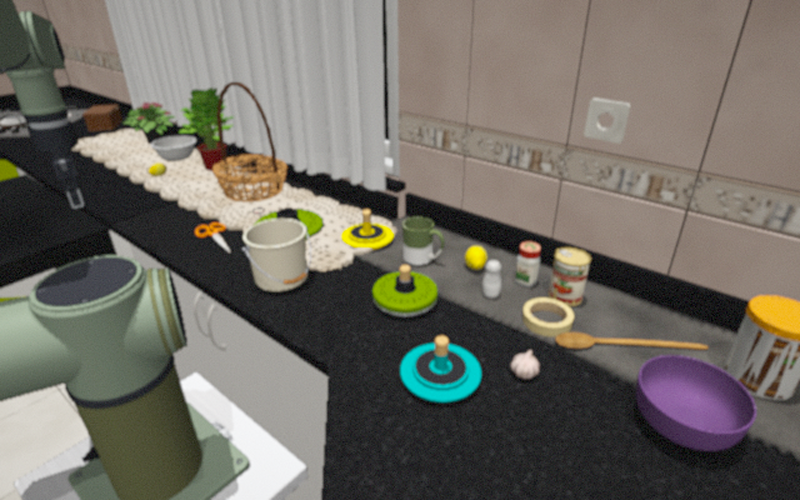

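The top view shows a large green lid with no knob (223,243), a yellow look-alike (309,210), the small green lid with a wooden knob (408,266) and a turquoise look-alike (483,322). The caddy is at (291,309) and the garlic at (525,283). The lid pair to use is the one at (408,266): it's green, the smaller size, and has the wooden knob. I'll confirm it in an enlarged crop.

```bash
python3 - <<'E'
from h import *
snap("top","t2.png",(195,160,455,290),3)
snap("scene","s2.png",(180,160,450,330),2.96)
print(proj("top",[0,0,0]))
for n,k in (("top",1.25),("scene",1.25)):
  pts={"top":{"knob":(410,265,.09),"caddy":(291,308,.125),"garlic":(525,283,.025)},"scene":{"knob":(404,268,.09),"caddy":(277,230,.125),"garlic":(525,366,.025)}}[n]
  for a,(u,v,z) in pts.items(): print(n,a,ray(n,u/k,v/k,z).round(3))
E
```

```text
[323.38879339 392.35301777]
top knob [ 0.573 -0.003  0.09 ]
top caddy [0.458 0.291 0.125]
top garlic [ 0.537 -0.322  0.025]
scene knob [ 0.571 -0.005  0.09 ]
scene caddy [0.469 0.301 0.125]
scene garlic [ 0.53  -0.326  0.025]
```

View pics/t2.png

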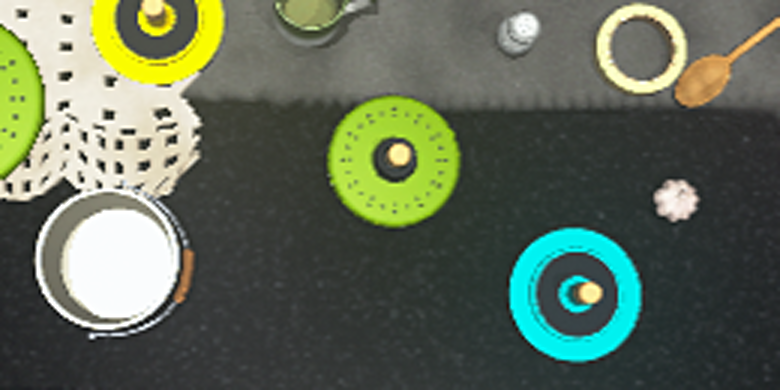

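View pics/s2.png

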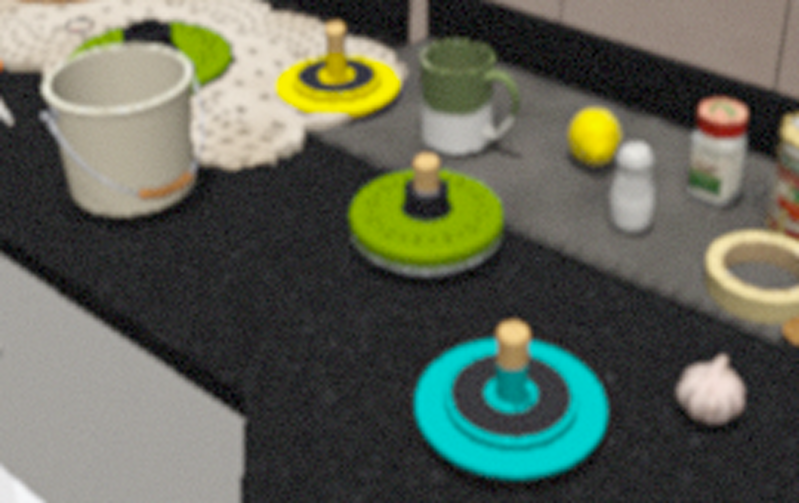

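Confirmed: the small green lid has black-collared vent holes and a wooden knob, and sits on the steel flange (knob at (400,154) in the top crop). Next I'll compute refined positions.

```bash
python3 - <<'E'
from h import *
t=lambda u,v,z:ray("top",195+u/3-.3,160+v/3-.3,z).round(4)
s=lambda u,v,z:ray("scene",180+u/2.96-.3,160+v/2.96-.3,z).round(4)
print("lid",t(394.5,162,.034),"knob",t(400,154,.09),s(427,158,.09))
print("caddy",t(109,261,.125),s(120,78,.125),t(35,261,.125),t(182,261,.125))
print("garlic",t(677,200,.027),s(712,392,.027))
E
```

```text
lid [ 0.574  -0.0035  0.034 ] knob [ 0.576  -0.0036  0.09  ] [ 0.5779 -0.0026  0.09  ]
caddy [0.4571 0.2965 0.125 ] [0.4585 0.2939 0.125 ] [0.4562 0.3707 0.125 ] [0.458  0.2229 0.125 ]
garlic [ 0.5373 -0.3223  0.027 ] [ 0.5303 -0.3267  0.027 ]
```

arm_command:
  commands:
    - [[1,0,0,0,0,0,-0.12],[1,0,0,0,0,0,-0.12],[1,0,0,0,0,0,-0.113]]

```text
time: 0.57
ee_pos: [0.157, 0.5529, 0.2309]
tool_rot: [-0.002, 1.0, -0.0, -0.0]
wrist_force: [0.1, 0.3, -0.6]
opening: 0.0855
grasp_force: 0.0
```

arm_command:
  commands:
    - [[1,-0.0343,-0.0453,0,0,0,0],[1,-0.0343,-0.0453,0,0,0,0],[1,-0.0343,-0.0453,0,0,0,0],[1,-0.0343,-0.0453,0,0,0,0],[1,-0.0343,-0.0453,0,0,0,0],[1,-0.0343,-0.0453,0,0,0,0],[1,-0.0343,-0.0453,0,0,0,0],[1,-0.0343,-0.0453,0,0,0,0],[1,-0.0343,-0.0453,0,0,0,0],[1,-0.0343,-0.0453,0,0,0,0]]

```text
time: 1.82
ee_pos: [0.5012, 0.0986, 0.2313]
tool_rot: [-0.0, 1.0, 0.0, 0.0]
wrist_force: [0.7, 0.7, 0.6]
opening: 0.0861
grasp_force: 0.0
```

arm_command:
  commands:
    - [[1,-0.0035,-0.047,0,0,0,0],[1,-0.0035,-0.047,0,0,0,0],[1,-0.0035,-0.047,0,0,0,0],[1,-0.0035,-0.047,0,0,0,0],[1,-0.0035,-0.047,0,0,0,0],[1,-0.0035,-0.047,0,0,0,0],[1,-0.0035,-0.047,0,0,0,0],[1,-0.0035,-0.047,0,0,0,0],[1,-0.0035,-0.047,0,0,0,0],[1,0,0,0,0,0,0],[1,0,0,0,0,0,0]]

```text
time: 3.2
ee_pos: [0.5317, -0.3221, 0.2307]
tool_rot: [-0.0, 1.0, 0.001, -0.0]
wrist_force: [-0.9, 0.8, 1.1]
opening: 0.0855
grasp_force: 0.0
```

```bash
python3 - <<'E'
from h import *
print(robot.state()["ee_pos"],robot.state()["joints"]); c=robot.get_calibration("wrist"); print(c)
snap("wrist","w1.png")
print(proj("wrist",[.535,-.324,.027]))
E
```

```text
[ 0.53171878 -0.32210019  0.23067774] [-6.84038315e-01  3.05858383e-01  1.41953193e+00  5.49418196e-04
  1.41784066e+00 -2.25513544e+00]
{'camera_matrix': array([[314.94194429,   0.        , 326.57072247],
       [  0.        , 314.94194429, 202.16821455],
       [  0.        ,   0.        ,   1.        ]]), 'extrinsics': array([[-6.77447588e-04,  9.99999323e-01,  9.46119466e-04,
         3.22995249e-01],
       [-9.50170707e-01, -3.48757402e-04, -3.11729859e-01,
         5.45728329e-01],
       [-3.11729318e-01, -1.11015564e-03,  9.50170300e-01,
        -2.13981926e-01],
       [ 0.00000000e+00,  0.00000000e+00,  0.00000000e+00,
         1.00000000e+00]])}
[324.93566632 176.14928354]
```

View pics/w1.png

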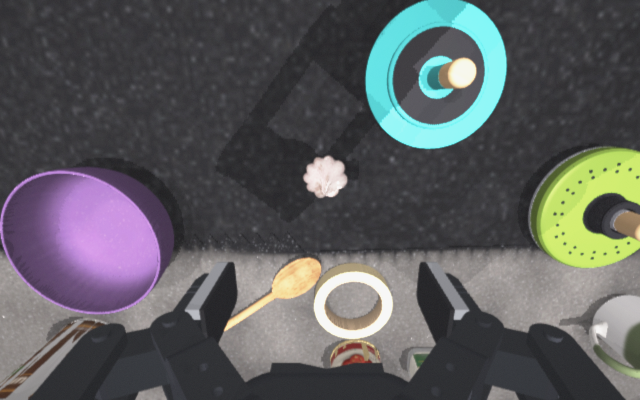

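The garlic is at (326,177) in the wrist view, against a predicted (325,176), so (0.535, -0.324) holds. I'll descend and grip it.

arm_command:
  commands:
    - [[1,-0.003,-0.002,0.04,0,0,0],[1,0,0,0.04,0,0,0],[1,0,0,0.04,0,0,0],[1,0,0,0.04,0,0,0],[1,0,0,0.04,0,0,0],[1,0,0,0.02,0,0,0],[0,0,0,0,0,0,0],[0,0,0,0,0,0,0],[0,0,0,0,0,0,0],[0,0,0,0,0,0,0],[0,0,0,0,0,0,0],[0,0,0,0,0,0,0]]

```text
time: 4.75
ee_pos: [0.537, -0.3261, 0.0141]
tool_rot: [-0.0, 1.0, -0.002, 0.002]
wrist_force: [0.9, 1.3, 7.0]
opening: 0.0466
grasp_force: 62.0
```

arm_command:
  commands:
    - [[0,0,0,-0.02,0,0,0],[0,0,0,-0.04,0,0,0],[0,0,0,-0.05,0,0,0],[0,0,0,-0.05,0,0,0],[0,0,0,-0.05,0,0,0],[0,0,0,-0.03,0,0,0]]

```text
time: 5.5
ee_pos: [0.5358, -0.3254, 0.2564]
tool_rot: [-0.0, 1.0, -0.002, 0.002]
wrist_force: [-0.2, -0.0, -1.5]
opening: 0.0465
grasp_force: 61.8
```

arm_command:
  commands:
    - [[0,0.0064,0.0517,0,0,0,0],[0,0.0064,0.0517,0,0,0,0],[0,0.0064,0.0517,0,0,0,0],[0,0.0064,0.0517,0,0,0,0],[0,0.0064,0.0517,0,0,0,0],[0,0.0064,0.0517,0,0,0,0],[0,0.0064,0.0517,0,0,0,0],[0,0.0064,0.0517,0,0,0,0],[0,0.0064,0.0517,0,0,0,0],[0,0.0064,0.0517,0,0,0,0],[0,0.0064,0.0517,0,0,0,0],[0,0.0064,0.0517,0,0,0,0]]

```text
time: 7.0
ee_pos: [0.4574, 0.2971, 0.2526]
tool_rot: [-0.0, 1.0, 0.0, 0.001]
wrist_force: [0.3, -0.2, -0.8]
opening: 0.0465
grasp_force: 61.8
```

arm_command:
  commands:
    - [[0,0,0,0,0,0,0],[0,0,0,0,0,0,0]]

```text
time: 7.25
ee_pos: [0.4577, 0.2953, 0.2519]
tool_rot: [-0.001, 1.0, -0.0, 0.0]
wrist_force: [0.2, -0.7, 0.2]
opening: 0.0466
grasp_force: 61.8
```

```bash
python3 - <<'E'
from h import *
print(robot.state()["ee_pos"]); snap("wrist","w2.png")
c=robot.get_calibration("wrist");np.save("c2.npy",c,allow_pickle=True)
P=[.458,.295,.125]
print(proj("wrist",P),[proj("wrist",np.add(P,d)).round(0) for d in ([.07,0,0],[-.07,0,0],[0,.07,0],[0,-.07,0])])
E
```

```text
[0.45773514 0.29534495 0.25187729]
[327.73385579 192.80998965] [array([328., 263.]), array([328., 111.]), array([406., 193.]), array([249., 193.])]
```

View pics/w2.png

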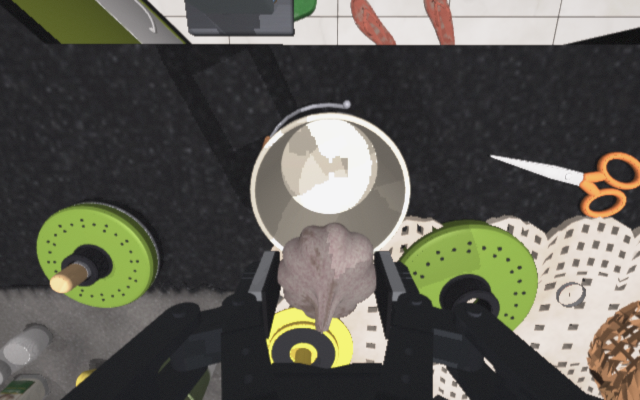

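The caddy rim runs from column 250 to 411 with its top at row 112. That puts the centre near (0.459, 0.297), and the garlic is held above it.

arm_command:
  commands:
    - [[0,0,0.001,0.04,0,0,0],[0,0,0,0.04,0,0,0],[0,0,0,0.04,0,0,0],[0,0,0,0.04,0,0,0],[0,0,0,0.014,0,0,0],[0,0,0,0,0,0,0],[0.85,0,0,0,0,0,0],[0.85,0,0,0,0,0,0],[0.85,0,0,0,0,0,0],[0.85,0,0,0,0,0,0]]

```text
time: 8.55
ee_pos: [0.4582, 0.2968, 0.0778]
tool_rot: [-0.0, 1.0, 0.0, 0.0]
wrist_force: [0.2, -0.7, 0.7]
opening: 0.0725
grasp_force: 0.0
```

arm_command:
  commands:
    - [[0.85,0,0,-0.04,0,0,0],[0.85,0,0,-0.05,0,0,0],[0.85,0,0,-0.05,0,0,0],[0.85,0,0,-0.04,0,0,0],[0.85,0,0,0,0,0,0],[0.85,0,0,0,0,0,0]]

```text
time: 9.3
ee_pos: [0.4574, 0.2964, 0.2565]
tool_rot: [-0.0, 1.0, -0.0, -0.001]
wrist_force: [-0.3, -0.5, -0.7]
opening: 0.0722
grasp_force: 0.0
```

```bash
python3 - <<'E'
from h import *
print(robot.state()["ee_pos"])
c=robot.get_calibration("wrist")
im=robot.capture("wrist");cv2.imwrite("pics/w3.png",cv2.resize(im[60:280,180:480,::-1],None,fx=2.6,fy=2.6,interpolation=2))
np.save("c3.npy",c,allow_pickle=True)
E
```

```text
[0.45738306 0.29644158 0.25651797]
```

View pics/w3.png

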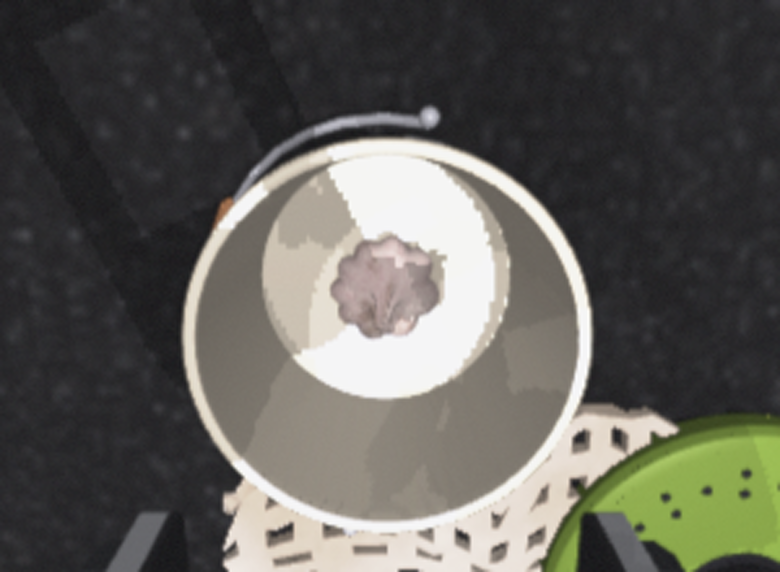

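The garlic is standing in the caddy at crop (386,287). The inner rim spans crop columns 195–579 and rows 153–521, and I'll convert that to a centre.

```bash
python3 - <<'E'
from h import *
c=np.load("c3.npy",allow_pickle=True).item()
f=lambda u,v:ray("",180+u/2.6-.3,60+v/2.6-.3,.125,c)
for L in ([(183,335),(592,335),(388,138),(388,533)],[(195,335),(579,335),(388,153),(388,521)]):
  p=np.array([f(*q) for q in L]); print(p.round(4)[:,:2].tolist(),"c",p[2:,0].mean().round(4),p[:2,1].mean().round(4))
E
```

```text
[[0.4547, 0.2265], [0.4545, 0.3685], [0.3888, 0.2975], [0.532, 0.298]] c 0.4604 0.2975
[[0.4547, 0.2307], [0.4545, 0.364], [0.3934, 0.2975], [0.5269, 0.298]] c 0.4602 0.2974
```

arm_command:
  commands:
    - [[0.85,-0.0143,-0.0375,0,0,0,0],[0.85,-0.0143,-0.0375,0,0,0,0],[0.85,-0.0143,-0.0375,0,0,0,0],[0.85,-0.0143,-0.0375,0,0,0,0],[0.85,-0.0143,-0.0375,0,0,0,0],[0.85,-0.0143,-0.0375,0,0,0,0],[0.85,-0.0143,-0.0375,0,0,0,0],[0.85,-0.0143,-0.0375,0,0,0,0],[0.85,0,0,0,0,0,0],[0.85,0,0,0,0,0,0]]

```text
time: 10.6
ee_pos: [0.5714, -0.003, 0.2554]
tool_rot: [-0.0, 1.0, 0.001, -0.002]
wrist_force: [-0.7, 0.5, 0.1]
opening: 0.0723
grasp_force: 0.0
```

```bash
python3 - <<'E'
from h import *
print(robot.state()["ee_pos"])
snap("wrist","w4.png",(180,40,480,260),2.6)
c=robot.get_calibration("wrist");np.save("c4.npy",c,allow_pickle=True)
q=proj("wrist",[.575,-.0035,.09]);print((q-[180,40])*2.6)
E
```

```text
[ 0.57142324 -0.00295576  0.25541388]
[380.12770844 378.52628828]
```

View pics/w4.png

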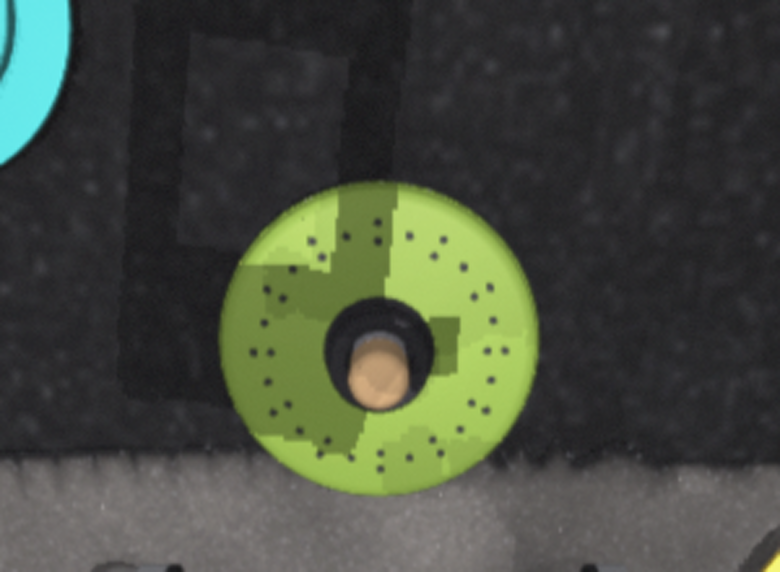

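The wrist view shows the lid centred at column 379 and the knob top at (378,379), against a predicted (380,378.5). The knob is therefore at (0.575, -0.004), and the caddy centre at (0.460, 0.2975).

arm_command:
  commands:
    - [[0.85,-0.0036,-0.0005,0.04,0,0,0],[0.85,0,0,0.04,0,0,0],[0.85,0,0,0.04,0,0,0],[0.85,0,0,0.04,0,0,0],[0.85,0,0,0.02,0,0,0],[0.85,0,0,0.013,0,0,0],[0.85,0,0,0,0,0,0],[0.85,0,0,0,0,0,0]]

```text
time: 11.65
ee_pos: [0.5771, -0.0036, 0.0655]
tool_rot: [-0.0, 1.0, -0.0, 0.001]
wrist_force: [-0.3, 0.2, 0.0]
opening: 0.0725
grasp_force: 0.0
```

arm_command:
  commands:
    - [[0,0,0,0,0,0,0],[0,0,0,0,0,0,0],[0,0,0,0,0,0,0],[0,0,0,0,0,0,0],[0,0,0,0,0,0,0],[0,0,0,0,0,0,0]]

```text
time: 12.4
ee_pos: [0.5766, -0.0041, 0.0651]
tool_rot: [-0.0, 1.0, -0.0, 0.0]
wrist_force: [-1.0, -0.5, 5.6]
opening: 0.0221
grasp_force: 58.8
```

arm_command:
  commands:
    - [[0,0,0,-0.005,0,0,0],[0,0,0,-0.01,0,0,0],[0,0,0,-0.02,0,0,0],[0,0,0,-0.03,0,0,0],[0,0,0,-0.04,0,0,0],[0,0,0,-0.04,0,0,0],[0,0,0,-0.03,0,0,0],[0,0,0,-0.02,0,0,0],[0,0,0,0,0,0,0],[0,0,0,0,0,0,0]]

```text
time: 13.65
ee_pos: [0.575, -0.0036, 0.2576]
tool_rot: [-0.0, 1.0, 0.0, -0.002]
wrist_force: [-0.5, -0.1, -5.6]
opening: 0.0223
grasp_force: 59.1
```

```bash
python3 - <<'E'
from h import *
s=robot.state();print(s["ee_pos"],s["tool_rot"],s["wrist_force"],s["torque"],s["opening"])
snap("scene","s3.png",(170,110,400,270),3.4)
E
```

```text
[ 0.57502214 -0.00358684  0.25760984] [-2.33101437e-04  9.99998797e-01  2.81924779e-04 -1.50731239e-03] [-0.46520812 -0.09484776 -5.63060491] [-0.01718976  0.01676049  0.03662779] 0.022335012513863096
```

View pics/s3.png

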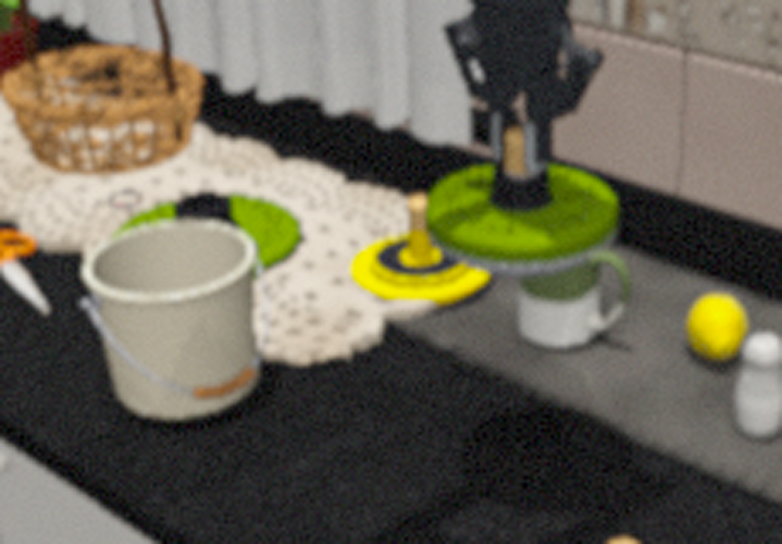

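The lids hang level and nested, both together in the grip. I'll carry them over the caddy.

arm_command:
  commands:
    - [[0,0.005,0.013,0,0,0,0],[0,0.01,0.026,0,0,0,0],[0,0.014,0.037,0,0,0,0],[0,0.014,0.037,0,0,0,0],[0,0.014,0.037,0,0,0,0],[0,0.014,0.037,0,0,0,0],[0,0.014,0.037,0,0,0,0],[0,0.014,0.037,0,0,0,0],[0,0.01,0.026,0,0,0,0],[0,0.006,0.014,0,0,0,0],[0,0,0,0,0,0,0],[0,0,0,0,0,0,0]]

```text
time: 15.2
ee_pos: [0.4612, 0.2963, 0.2591]
tool_rot: [0.0, 1.0, -0.0, -0.0]
wrist_force: [-0.3, -0.5, -5.4]
opening: 0.0219
grasp_force: 59.4
```

arm_command:
  commands:
    - [[0,0,0,0.02,0,0,0],[0,0,0,0.02,0,0,0],[0,0,0,0.015,0,0,0],[0,0,0,0,0,0,0],[0,0,0,0,0,0,0],[0,0,0,0,0,0,0]]

```text
time: 15.95
ee_pos: [0.4618, 0.2974, 0.2055]
tool_rot: [-0.0, 1.0, 0.0, 0.001]
wrist_force: [0.4, 0.2, -4.3]
opening: 0.0223
grasp_force: 59.3
```

```bash
python3 - <<'E'
from h import *
P=[]
for i in range(6):
  snap("wrist","w5.png",(140,60,520,340),2.1); P.append(robot.state()["ee_pos"])
s=robot.state();print(np.mean(P,0),np.std(P,0),s["wrist_force"],s["tool_rot"])
c=robot.get_calibration("wrist");np.save("c5.npy",c,allow_pickle=True)
z=s["ee_pos"][2]-.065
m=lambda p:((proj("wrist",p)-[140,60])*2.1).round(0)
x,y=s["ee_pos"][:2]
print([m([x-.0735,y,z+.018]),m([x-.0735,y,z+.034]),m([x,y-.0735,z+.018]),m([x,y+.0735,z+.018])])
print("rim",m([.4603-.0705,.2975,.125]),m([.4603,.2975-.0705,.125]),m([.4603,.2975+.0705,.125]))
E
```

```text
[0.46130744 0.29734579 0.20496492] [2.17742462e-04 5.60172401e-05 2.90102513e-04] [-0.33883332  0.08692157 -4.84219905] [-3.05142669e-04  9.99999923e-01  9.55578460e-05  2.26849929e-04]
[array([395., 105.]), array([395., 107.]), array([157., 352.]), array([632., 352.])]
rim [395. 109.] [197. 314.] [593. 315.]
```

View pics/w5.png

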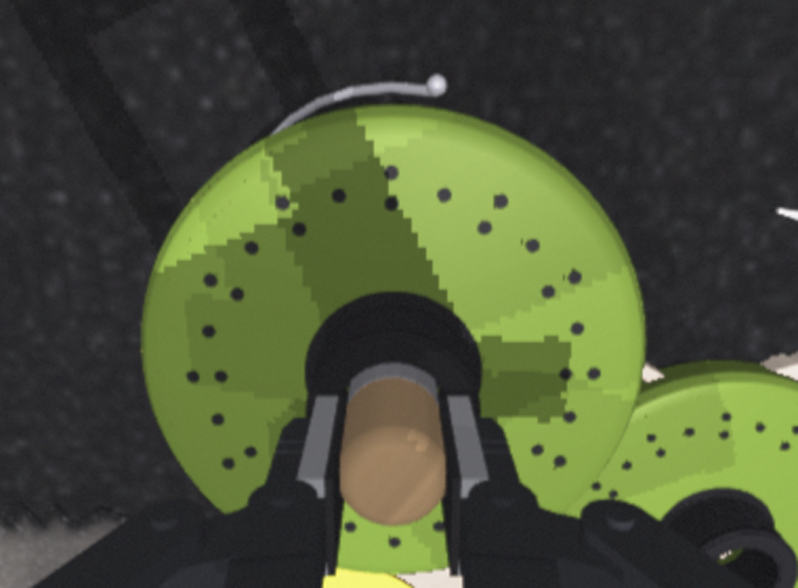

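The lid edges are at 143 and 645 (centre 394, predicted 394.5), so it is centred over the caddy to about 1 mm. I'll lower it slowly.

arm_command:
  commands:
    - [[0,0.001,0,0.005,0,0,0],[0,0,0,0.005,0,0,0],[0,0,0,0.003,0,0,0],[0,0,0,0.003,0,0,0],[0,0,0,0.003,0,0,0],[0,0,0,0.002,0,0,0],[0,0,0,0.002,0,0,0],[0,0,0,0,0,0,0],[0,0,0,0,0,0,0]]

```text
time: 17.38
ee_pos: [0.46, 0.2972, 0.1814]
tool_rot: [-0.0, 1.0, 0.0, 0.0]
wrist_force: [0.7, 0.1, -4.9]
opening: 0.0222
grasp_force: 59.3
```

arm_command:
  commands:
    - [[0,0,0,0.0015,0,0,0],[0,0,0,0.0015,0,0,0],[0,0,0,0.001,0,0,0],[0,0,0,0.001,0,0,0],[0,0,0,0,0,0,0],[0,0,0,0,0,0,0]]

```text
time: 18.12
ee_pos: [0.46, 0.2971, 0.1763]
tool_rot: [-0.0, 1.0, -0.0, 0.0]
wrist_force: [-0.6, 0.0, -5.0]
opening: 0.022
grasp_force: 59.6
```

arm_command:
  commands:
    - [[0,0,0,0.0007,0,0,0],[0,0,0,0.0007,0,0,0],[0,0,0,0,0,0,0],[0,0,0,0,0,0,0]]

```text
time: 18.62
ee_pos: [0.4601, 0.2972, 0.1761]
tool_rot: [-0.0, 1.0, 0.0, 0.0]
wrist_force: [-4.4, -1.7, 5.7]
opening: 0.022
grasp_force: 60.2
```

Contact came at z = 0.176, the fully home height, with the load taken by the rim. I'll release, check, then lower to the collar.

arm_command:
  commands:
    - [[0.85,0,0,0,0,0,0],[0.85,0,0,0,0,0,0],[0.85,0,0,0,0,0,0],[0.85,0,0,0,0,0,0],[0.85,0,0,0,0,0,0],[0.85,0,0,0,0,0,0]]

```text
time: 19.38
ee_pos: [0.46, 0.2972, 0.1749]
tool_rot: [-0.0, 1.0, 0.0, 0.0]
wrist_force: [-0.2, 0.5, -0.8]
opening: 0.0725
grasp_force: 0.0
```

```bash
python3 - <<'E'
from h import *
s=robot.state();print(s["ee_pos"],s["wrist_force"],s["opening"])
a=robot.capture("scene")[120:240,170:320,::-1];b=robot.capture("wrist")[60:340,140:520,::-1]
a=cv2.resize(a,(400,320),interpolation=2);b=cv2.resize(b,(400,295));b=cv2.copyMakeBorder(b,0,25,0,0,0)
cv2.imwrite("pics/s4.png",np.hstack([a,b]))
m=lambda p:((proj("wrist",p)-[140,60])*400/380).round(0)
print(m([.4603,.2975,.201]),m([.4603-.0735,.2975,.145]),m([.4603,.2975-.0735,.145]),m([.4603,.2975+.0735,.145]))
E
```

```text
[0.45999835 0.29716012 0.1748509 ] [-0.20678738  0.53118681 -0.83412942] 0.07252118703995483
[199. 247.] [199.  55.] [ 69. 189.] [327. 189.]
```

View pics/s4.png

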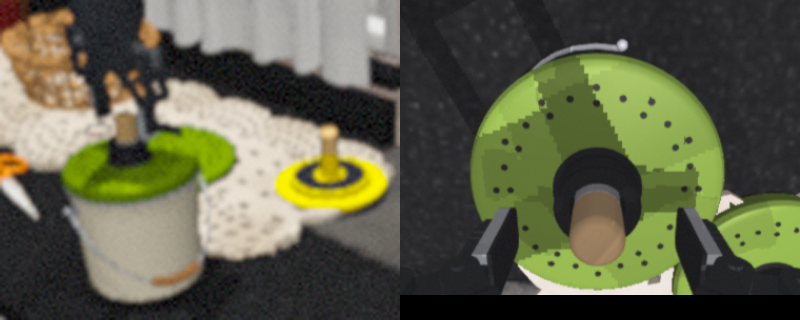

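The lids sit level on the rim and the fingers are clear of the knob. Now down to the collar.

arm_command:
  commands:
    - [[0.85,0,0,0.01,0,0,0],[0.85,0,0,0.01,0,0,0],[0.85,0,0,0.005,0,0,0],[0.85,0,0,0.004,0,0,0],[0.85,0,0,0,0,0,0],[0.85,0,0,0,0,0,0]]

```text
time: 20.23
ee_pos: [0.4602, 0.2973, 0.1461]
tool_rot: [-0.0, 1.0, 0.0, 0.0]
wrist_force: [-0.5, 0.8, 0.1]
opening: 0.0727
grasp_force: 0.0
```

arm_command:
  commands:
    - [[0.62,0,0,0,0,0,0],[0.62,0,0,0,0,0,0],[0,0,0,0,0,0,0],[0,0,0,0,0,0,0],[0,0,0,0,0,0,0],[0,0,0,0,0,0,0],[0,0,0,0,0,0,0]]

```text
time: 21.1
ee_pos: [0.4604, 0.2974, 0.1466]
tool_rot: [-0.0, 1.0, 0.0, 0.001]
wrist_force: [-0.3, -0.4, 6.0]
opening: 0.0419
grasp_force: 61.3
```

arm_command:
  commands:
    - [[0,0,0,-0.002,0,0,0],[0,0,0,-0.003,0,0,0],[0,0,0,-0.005,0,0,0],[0,0,0,-0.007,0,0,0],[0,0,0,-0.007,0,0,0],[0,0,0,-0.007,0,0,0]]

```text
time: 21.85
ee_pos: [0.4601, 0.2972, 0.1776]
tool_rot: [-0.0, 1.0, 0.0, 0.0]
wrist_force: [0.4, 0.6, -3.0]
opening: 0.0421
grasp_force: 60.9
```

arm_command:
  commands:
    - [[0,0,0,-0.01,0,0,0],[0,0,0,-0.01,0,0,0],[0,0,0,-0.01,0,0,0],[0,0,0,-0.01,0,0,0],[0,0,0,-0.01,0,0,0],[0,0,0,-0.01,0,0,0],[0,0,0,-0.01,0,0,0],[0,0,0,-0.01,0,0,0],[0,0,0,-0.007,0,0,0],[0,0,0,-0.003,0,0,0],[0,0,0,0,0,0,0],[0,0,0,0,0,0,0]]

```text
time: 23.35
ee_pos: [0.4597, 0.297, 0.2664]
tool_rot: [-0.0, 1.0, -0.0, -0.0]
wrist_force: [-0.6, 0.6, -2.0]
opening: 0.042
grasp_force: 60.9
```

```bash
python3 - <<'E'
from h import *
s=robot.state();print(s["ee_pos"],s["tool_rot"],s["wrist_force"],s["opening"],s["time"])
snap("scene","s5.png",(150,60,390,240),3.3)
E
```

```text
[0.45971286 0.29699757 0.26636759] [-1.91900366e-04  9.99999862e-01 -2.26322971e-04 -4.33339257e-04] [-0.60275522  0.60347439 -2.03350886] 0.04202864887205769 23.35
```

View pics/s5.png

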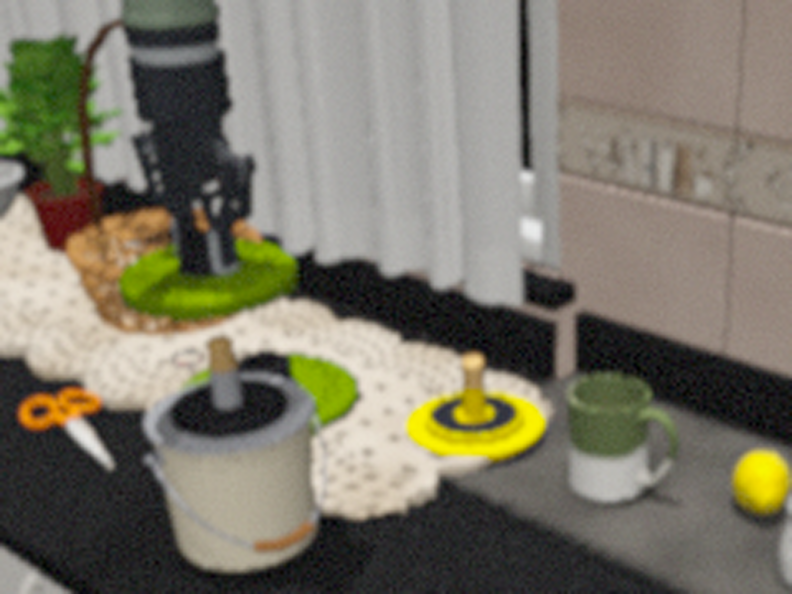

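The outer lid is held level about 48 mm above the knob tip. The inner lid is flush in the caddy, with its filter and knob exposed at (222,340).

```bash
python3 -c "
from h import *
print(robot.close_job())"
```

```text
the job is handed in; nothing more can be done
None
```

The job is handed in at about 23 s: the garlic is in the caddy, the inner lid sits fully home, and the arm holds the green outer lid level about 48 mm above the knob tip; I viewed 12 pictures, two over the limit of 10.

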